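Short spin on the bench centrifuge

TASK

Close the lid of the small white bench centrifuge, then press its yellow short-spin key and keep it held fully down, without a break, for at least three seconds before letting it come up again. Do not press the green run key on the same panel, and leave the lid shut.

Things in the scene. Friction and masses are not known exactly. Their poses are not given: they have to be found in the camera images.
- centrifuge: White bench centrifuge, fixed, 240 x 240 mm. Origin: centre of its underside, on the bench; x points to its back (hinge side), -x to its front (panel, roughly towards the robot), z up; turned up to 0.3 rad. The flat front panel, 100 mm high (x -118 to -54 mm), has a display in the middle and a round key on either side, at x = -85 mm. Rotor chamber behind, rim 130 mm high.
- lid (a joint): Angle of the grey lid with clear window, rad: 0 shut, grows as it swings up (starts 0.5 to 0.9). Plate 12 mm thick, 220 mm wide, 160 mm from hinge line to front edge (small blue lip). Hinge line: along the centrifuge's y at x = +113 mm, 131 mm high, level with the lid's underside. Shut, its top is 143 mm high. It stays at any angle; 1 to 5 N down on its upper face closes it.
- short_spin (a joint): Travel of the yellow short-spin key in m: 0 is up, 0.008 is fully down. It is a momentary spring key: about 1.5 N starts it, 5 N holds it fully down, and it comes back up when let go.
- short_spin_top (a point): Centre of the top face of the yellow short-spin key (round, 32 mm across, in a black collar 48 mm across), 124 mm above the bench when up; its axes are those of the centrifuge. It is either the left or the right key of the panel, 75 mm from the panel's middle.
- run_key (a joint): Travel of the green run key in m: 0 is up, 0.008 fully down; same size as the yellow one, at the mirrored place on the other side of the panel. Not to be pressed.

How it is judged:
By the outcome, as a careful person would: the job done as asked, in the order asked, and still so for the second after the job is handed in, with the robot touching nothing.
It also fails if it takes over 38 s, if anything falls off the work surface, if the arm or the gripper's body presses on something with over 40 N, if the wrist force passes 120 N, or if a joint passes its speed limit or range.

ROBOT

A 6-joint arm with a two-finger parallel gripper is mounted at the origin on the work surface. World frame = base frame: x ahead of the robot, y to its left, z up, the work surface at z = 0. Lengths are in m, angles in rad, forces in N, time in s.
With the tool pointing down it reaches from about 0.25 to 0.775 m from the base axis. Payload 8.9 kg.
Tool frame: the origin (TCP) lies midway between the tips of the shut fingers; the grasp point (between the pads) lies 19 mm behind it; z points along the fingers, y is the direction in which the jaws open and shut (so a half turn about z gives the same grasp; the last joint's range is limited). The gripper opens to 85 mm and grips with 20 to 120 N. Pads are 22 mm wide; open, the fingers measure 114 mm over their backs; the gripper's body (76 mm by 85 mm) begins 54 mm behind the grasp point. The pads swing forward as they close: fully open they stand 13 mm farther back than shut.
Start: joints at [1.07, 0.291, -0.153, 1.127, 0, 1.431], TCP at [0.186, 0.491, 0.231] pointing down, gripper open.
Joint ranges: [-2.52, 2.52], [-0.91, 1.74], [-1.3, 1.37], [-1.96, 2.02], [-1.52, 1.47], [-3.14, 3.14]. Speed limits (rad/s): [2.22, 2.22, 2.79, 3.14, 3.14, 3.14].

INTERFACE

Orientations are given as [roll, pitch, yaw] about the fixed x, y, z axes, in that order (R = Rz(yaw) Ry(pitch) Rx(roll)).
In Python, from workcell import read_state, cams, ctrl gives the robot as it stands.
- The arm moves only by the shell command python3 -m creep 'ROWS' [FORCE]. ROWS is a JSON object of lists of equal length, an entry for each row: "dp": the shift along the world's x, y, z in m, a list of three; "yaw": the turn about the world's z in degrees; "fingers": the opening, from 0 (shut) to 1 (fully open). In form: {"dp": [[dx, dy, dz], ...], "yaw": [yaw, ...], "fingers": [fingers, ...]}. A call has 1 to 20 rows; each row shifts and turns the pose as measured when the row begins; what a row does not reach is not made up. A row lasts 1/12 s, in which the tool goes at most 41.7 mm and 7.16 degrees, less where a joint would pass 70% of its speed; a pose out of reach is approached as far as the arm can. A call with a gripper value outside its range is refused whole. The fingers move at their own pace and stop on an object; FORCE is the grip in N (left out, the last holds). Time passes only in rows, so rows that do not move let the fingers close. It gives the time, the measured TCP pose, the force and the opening at its end, in the units of the state.
- read_state(): the state, without advancing time (a new reading comes with each control period).
- cams.camera(name): name is "side" or "top" or "wrist"; returns a dict with "image" (420x560x3 uint8, red, green, blue), "vertical_fov" (degrees; the focal length in pixels is half the picture's height over the tangent of half this angle, whatever the lens; pixels are square), "cx", "cy" (the principal point, pixels), "R" (3x3) and "t" (3): a world point X has camera coordinates R X + t; the wrist camera has in their place "hand_eye" (4x4, takes a point from camera to tool coordinates, whose origin is the TCP and whose axes are the flange's). Camera axes: x right, y down, z forward; pixel columns grow to the right and rows downward; lengths in m; the calibration is good to about 2 mm. A picture is of the moment at which its call begins: read the wrist's pose just before it. There is no depth.
- ctrl.job_done(): hands the job in, once; it reports no verdict.
The state is a dict: "time": time; "q": joint angles; "qvel": joint speeds; "joint_torque": joint torques, N m; "tcp_pos": TCP position; "ee_rot": TCP orientation; "wrist_force": force on the tool from outside, world axes, zero at the start; "torque": the same for the moment, N m; "opening": finger opening in m.
Only numpy, scipy, OpenCV 4.12 (cv2) and the standard library are available. Lean on these libraries where they do the work, as an engineer would, in place of code of your own. Each camera call takes 0.05 s, during which the arm holds its last target. There are 200 camera calls.

## Working session

There is one attempt and no reset: what is moved stays moved. The work goes in short steps, Python scripts to look and compute and a shell command to move; the robot and the scene stay as the last step left them, time stands still between calls to the robot, and variables do not carry over. Pictures are saved under pics/ and viewed, about 8 in all and at most 12, crops included, and the job is handed in when it is done.

```bash
mkdir -p pics; ls
cat > h.py <<'E'
import numpy as np, cv2
from workcell import read_state, cams, ctrl
def f(c): return c["image"].shape[0]/2/np.tan(np.radians(c["vertical_fov"])/2)
def ray(c,u,v):
    R=np.array(c["R"]);d=R.T@np.array([(u-c["cx"])/f(c),(v-c["cy"])/f(c),1]);return -R.T@np.array(c["t"]),d
def onz(c,u,v,z):
    o,d=ray(c,u,v);return o+d*(z-o[2])/d[2]
def proj(c,X):
    p=np.array(c["R"])@np.array(X)+np.array(c["t"]);return p[:2]/p[2]*f(c)+[c["cx"],c["cy"]]
def masks(im):
    h=cv2.cvtColor(im,cv2.COLOR_RGB2HSV);out={}
    for n,a,b in [("yellow",20,35),("green",45,85),("blue",95,130)]:
        m=cv2.inRange(h,(a,110,70),(b,255,255));k,l,s,ce=cv2.connectedComponentsWithStats(m)
        out[n]=[(s[i].tolist(),ce[i].round(1).tolist()) for i in range(1,k) if s[i][4]>25]
    return out
E
python3 - <<'E'
from h import *
print(read_state())
ims=[]
for n in ("top","side"):
    c=cams.camera(n);cv2.imwrite(f"pics/{n}0.png",c["image"][...,::-1])
    print(n,c["vertical_fov"],c["cx"],c["cy"],(-np.array(c["R"]).T@np.array(c["t"])).round(3))
    for k,v in masks(c["image"]).items():
        for s,ce in v: print(k,s,ce,onz(c,*ce,0.124).round(3))
E
```

```text
pics
{'time': 0.0, 'q': array([ 1.06972294e+00,  2.91250055e-01, -1.54130940e-01,  1.12668198e+00,
       -1.16026482e-05,  1.43149437e+00]), 'qvel': array([ 9.95057767e-04,  4.33807152e-04, -4.75548885e-05, -1.95357617e-04,
       -5.45092479e-04,  1.14965264e-03]), 'joint_torque': array([-2.70928676e-04, -5.37134600e+01,  3.31372046e+01,  1.56264816e-02,
       -2.03533318e-04, -4.50533162e-05]), 'tcp_pos': array([0.18560536, 0.49063433, 0.23074628]), 'ee_rot': array([-3.14033666e+00, -1.64386191e-04,  2.77982112e+00]), 'wrist_force': array([-0.03883195,  0.31232689,  0.12042915]), 'torque': array([-0.03024314, -0.02736926,  0.0077197 ]), 'opening': 0.0854318843703644}
top 50.9963361146546 277.47936963945347 214.0058350237921 [0.524 0.051 0.795]
yellow [290, 247, 6, 6, 27] [292.6, 249.7] [0.534 0.016 0.124]
yellow [151, 255, 8, 9, 46] [154.6, 258.9] [0.526 0.224 0.124]
yellow [251, 258, 6, 5, 28] [253.5, 260.0] [0.52  0.075 0.124]
yellow [168, 278, 8, 9, 49] [171.4, 282.3] [0.491 0.199 0.124]
yellow [155, 293, 8, 9, 46] [158.6, 297.1] [0.469 0.219 0.124]
yellow [228, 308, 22, 23, 3
[... 1012 characters left out ...]
0.124]
green [256, 324, 6, 8, 27] [258.6, 327.6] [0.504 0.303 0.124]
green [250, 325, 74, 50, 1823] [287.9, 353.3] [0.466 0.325 0.124]
blue [498, 0, 62, 44, 2479] [530.3, 21.4] [-0.185 -2.226  0.124]
blue [294, 98, 40, 53, 1629] [314.3, 125.1] [ 0.587 -0.288  0.124]
blue [252, 206, 7, 7, 35] [254.5, 209.0] [0.59  0.088 0.124]
blue [308, 208, 6, 7, 27] [310.4, 211.0] [0.508 0.069 0.124]
blue [345, 209, 17, 14, 215] [353.0, 215.5] [0.445 0.062 0.124]
blue [277, 223, 7, 8, 49] [280.1, 226.4] [0.539 0.121 0.124]
blue [0, 278, 37, 43, 809] [12.0, 293.8] [0.791 0.343 0.124]
blue [276, 319, 11, 10, 93] [281.1, 323.5] [0.484 0.291 0.124]
blue [289, 337, 11, 10, 86] [294.0, 341.4] [0.465 0.309 0.124]
```

View pics/top0.png

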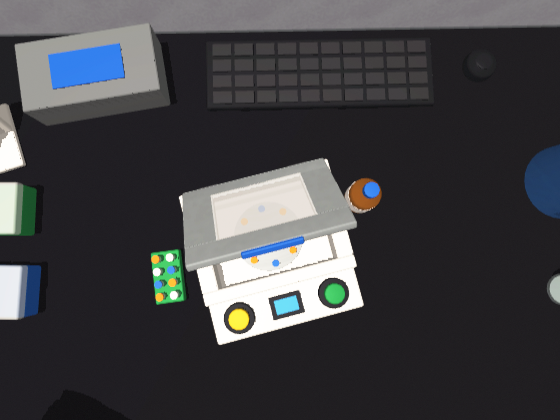

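View pics/side0.png

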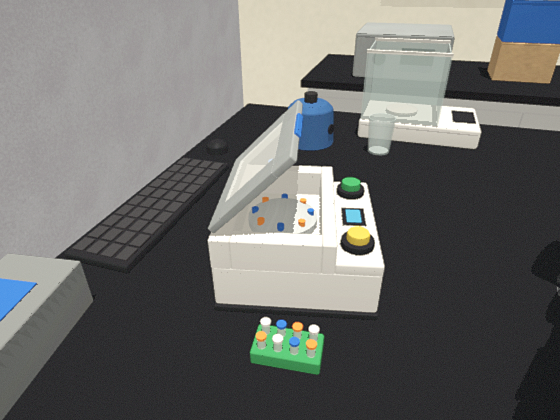

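The top view shows the yellow key at (238,319), the green key at (334,293) and the blue lip at (272,247). Cast onto the plane, the keys are 149 mm apart (150 expected). The side view agrees: yellow at (358,236), green at (350,184), lid open. From this I get yaw ≈ 0.22 rad, origin ≈ (0.533, 0.046), hinge at ≈ (0.643, 0.071) and lid ≈ 0.85 rad. I'll move above the lid with the fingers shut.

```bash
python3 -m creep '{"dp":[[0,0,0.03],[0,0,0.03],[0.02,-0.024,0.03],[0.022,-0.026,0],[0.022,-0.026,0],[0.022,-0.026,0],[0.022,-0.026,0],[0.022,-0.026,0],[0.022,-0.026,0],[0.022,-0.026,0],[0.022,-0.026,0],[0.022,-0.026,0],[0.022,-0.026,0],[0.022,-0.026,0],[0.022,-0.026,0],[0.022,-0.026,0],[0.022,-0.026,0],[0.022,-0.026,0],[0.022,-0.026,0],[0,0,0]],"yaw":[0,0,2,2,2,2,2,2,2,2,2,2,2,2,2,2,2,2,2,0],"fingers":[0,0,0,0,0,0,0,0,0,0,0,0,0,0,0,0,0,0,0,0]}' 60
```

```text
time: 1.77
tcp_pos: [0.5659, 0.025, 0.3169]
ee_rot: [-3.134, -0.005, -2.873]
wrist_force: [0.6, 1.6, -0.2]
opening: -0.0002
```

```bash
python3 -m creep '{"dp":[[-0.006,0.027,0],[0,0,-0.02],[0,0,-0.02],[0,0,-0.01],[0,0,-0.01],[0,0,-0.01],[0,0,-0.01],[0,0,-0.01],[0,0,-0.01]],"yaw":[-2.6,0,0,0,0,0,0,0,0],"fingers":[0,0,0,0,0,0,0,0,0]}'
python3 - <<'E'
from h import *
print(read_state()["tcp_pos"],read_state()["wrist_force"])
c=cams.camera("side");cv2.imwrite("pics/side1.png",c["image"][...,::-1])
E
```

```text
time: 2.52
tcp_pos: [0.5599, 0.0511, 0.2107]
ee_rot: [-3.135, -0.008, -2.927]
wrist_force: [0.4, -0.3, 1.9]
opening: 0.0002
[0.55985731 0.05110226 0.21072823] [ 0.42843628 -0.25704149  1.93621618]
```

View pics/side1.png

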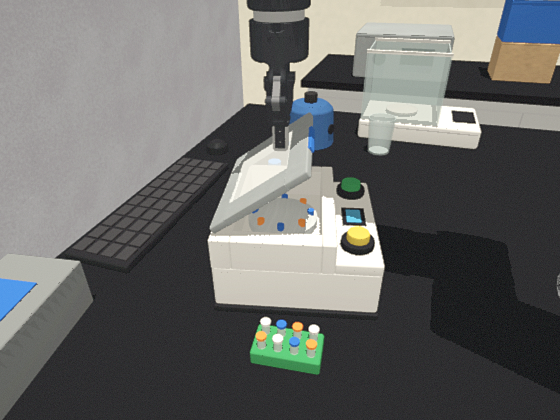

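The fingertips are on the lid at about (280,150). It has swung part of the way down, with about 2 N on the wrist. I'll keep pushing and drift towards the front edge.

```bash
python3 -m creep '{"dp":[[-0.004,-0.001,-0.01],[-0.004,-0.001,-0.01],[-0.004,-0.001,-0.01],[-0.004,-0.001,-0.01],[-0.004,-0.001,-0.01],[-0.004,-0.001,-0.01],[0,0,-0.005],[0,0,-0.003],[0,0,-0.003]],"yaw":[0,0,0,0,0,0,0,0,0],"fingers":[0,0,0,0,0,0,0,0,0]}'
```

```text
time: 3.32
tcp_pos: [0.5339, 0.0459, 0.1427]
ee_rot: [-3.133, -0.007, -2.927]
wrist_force: [-14.6, -0.5, 40.5]
opening: 0.0
```

```bash
python3 -m creep '{"dp":[[0,0,0.02],[0,0,0.03],[0,0,0.03],[-0.025,0.013,0],[-0.025,0.014,0],[-0.025,0.014,0],[-0.025,0.013,0],[0,0,0]],"yaw":[0,0,0,0,0,0,0,0],"fingers":[0,0,0,0,0,0,0,0]}'
python3 - <<'E'
from h import *
s=read_state();print(s["tcp_pos"],s["wrist_force"])
im=[]
for n in("side","top"):
    c=cams.camera(n);im.append(c["image"][120:380,130:430])
    for k,v in masks(c["image"]).items():
        for a,ce in v:
            if k!="blue" and a[4]>200: print(n,k,a,ce,onz(c,*ce,.124).round(4))
    print(n,"tcp px",proj(c,s["tcp_pos"]),"pred key",proj(c,[.434,.1,.124]))
cv2.imwrite("pics/c2.png",np.hstack(im)[...,::-1])
E
```

```text
time: 3.98
tcp_pos: [0.4322, 0.1017, 0.2311]
ee_rot: [-3.133, -0.002, -2.93]
wrist_force: [1.1, 0.8, 0.7]
opening: 0.0004
[0.43220426 0.10174456 0.23109949] [1.09405251 0.79021824 0.69388261]
side yellow [346, 226, 25, 20, 395] [357.9, 235.7] [0.4308 0.1109 0.124 ]
side green [341, 177, 20, 15, 245] [350.5, 183.9] [ 0.4643 -0.0337  0.124 ]
side green [250, 325, 75, 50, 1820] [288.0, 353.3] [0.4664 0.3245 0.124 ]
side tcp px [366.17068346 161.356343  ] pred key [356.74122221 230.89630442]
top green [19, 186, 17, 49, 626] [28.1, 210.8] [0.6044 0.4154 0.124 ]
top green [151, 249, 35, 56, 1049] [169.5, 276.1] [0.4999 0.2022 0.124 ]
top green [324, 283, 21, 22, 358] [334.2, 293.2] [ 0.4672 -0.045   0.124 ]
top tcp px [230.97170057 331.93419866] pred key [238.36937666 318.61513448]
```

View pics/c2.png

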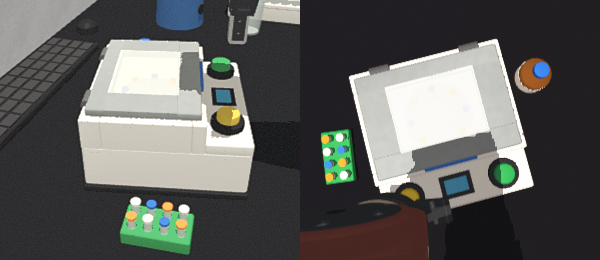

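The lid now lies flat and shut in both views. The keys are where they were, and the finger is at about (368,160) in the side view, which matches the TCP. Next I go down onto the yellow key.

```bash
python3 -m creep '{"dp":[[0.001,-0.001,-0.025],[0.001,-0.001,-0.025],[0,0,-0.025],[0,0,-0.015],[0,0,-0.005],[0,0,-0.003],[0,0,-0.003],[0,0,-0.003]],"yaw":[0,0,0,0,0,0,0,0],"fingers":[0,0,0,0,0,0,0,0]}'
```

```text
time: 4.75
tcp_pos: [0.448, 0.096, 0.1261]
ee_rot: [-3.129, 0.01, -2.933]
wrist_force: [1.2, 0.1, 0.1]
opening: -0.0003
```

```bash
python3 -m creep '{"dp":[[-0.014,0.004,0.006],[0,0,0],[0,0,0]],"yaw":[0,0,0],"fingers":[0,0,0]}'
python3 - <<'E'
from h import *
s=read_state();print(s["tcp_pos"],s["qvel"].round(3),s["q"].round(3))
im=cams.camera("side")["image"][160:280,280:440]
cv2.imwrite("pics/s3.png",cv2.resize(im,None,fx=4,fy=4,interpolation=cv2.INTER_CUBIC)[...,::-1])
E
```

```text
time: 5.0
tcp_pos: [0.436, 0.0998, 0.1333]
ee_rot: [-3.129, 0.013, -2.934]
wrist_force: [0.4, -0.8, 0.0]
opening: -0.0001
[0.43602042 0.09982802 0.13330346] [ 0.007 -0.022 -0.002  0.021  0.004  0.005] [ 0.069  0.222 -0.527  0.808 -0.011 -0.138]
```

View pics/s3.png

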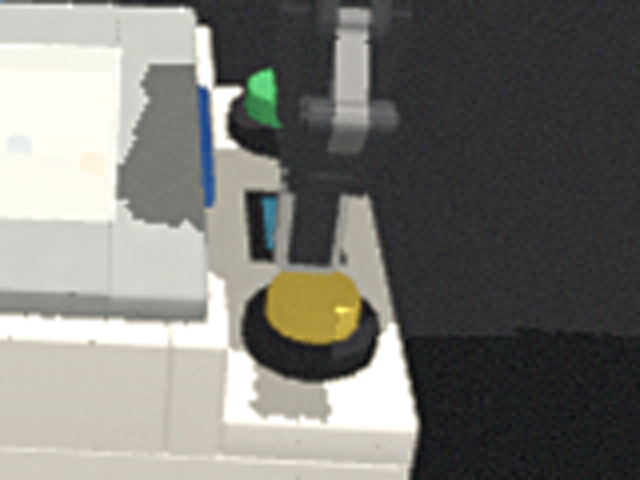

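The fingertip is at about (310,268) in the crop, centred about 9 mm above the yellow key, and well clear of the lid and the green key. I'll press in small steps.

```bash
python3 -m creep '{"dp":[[-0.001,0,-0.005],[-0.001,0,-0.004],[0,0,-0.003],[0,0,-0.003],[0,0,-0.003],[0,0,-0.003],[0,0,-0.003]],"yaw":[0,0,0,0,0,0,0],"fingers":[0,0,0,0,0,0,0]}'
```

```text
time: 5.63
tcp_pos: [0.4365, 0.0998, 0.1147]
ee_rot: [-3.128, 0.019, -2.934]
wrist_force: [-25.6, -1.7, 76.9]
opening: -0.0002
```

The key is bottomed at z = 0.115. The force, 77 N, is more than needed, so I'll ease off but stay well above 5 N.

```bash
python3 -m creep '{"dp":[[0,0,-0.001],[0,0,-0.001]],"yaw":[0,0],"fingers":[0,0]}'
```

```text
time: 5.8
tcp_pos: [0.436, 0.0998, 0.1161]
ee_rot: [-3.127, 0.02, -2.933]
wrist_force: [-2.5, 0.5, 7.7]
opening: 0.0001
```

```bash
python3 -m creep '{"dp":[[0,0,-0.0015],[0,0,-0.0015],[0,0,-0.0015]],"yaw":[0,0,0],"fingers":[0,0,0]}'
```

```text
time: 6.05
tcp_pos: [0.4362, 0.0998, 0.1155]
ee_rot: [-3.126, 0.023, -2.933]
wrist_force: [-11.5, -0.1, 36.3]
opening: -0.0001
```

```bash
for i in 1 2; do :; done; python3 -m creep '{"dp":[[0,0,-0.0014],[0,0,-0.0014],[0,0,-0.0014],[0,0,-0.0014],[0,0,-0.0014],[0,0,-0.0014],[0,0,-0.0014],[0,0,-0.0014]],"yaw":[0,0,0,0,0,0,0,0],"fingers":[0,0,0,0,0,0,0,0]}'
```

```text
time: 6.72
tcp_pos: [0.4362, 0.0998, 0.1156]
ee_rot: [-3.124, 0.029, -2.931]
wrist_force: [-10.7, -0.7, 31.4]
opening: 0.0001
```

```bash
python3 -m creep '{"dp":[[0,0,-0.0014],[0,0,-0.0014],[0,0,-0.0014],[0,0,-0.0014],[0,0,-0.0014],[0,0,-0.0014],[0,0,-0.0014],[0,0,-0.0014],[0,0,-0.0014],[0,0,-0.0014],[0,0,-0.0014]],"yaw":[0,0,0,0,0,0,0,0,0,0,0],"fingers":[0,0,0,0,0,0,0,0,0,0,0]}'
python3 - <<'E'
from h import *
im=cams.camera("side")["image"][160:280,280:440]
cv2.imwrite("pics/s4.png",cv2.resize(im,None,fx=4,fy=4,interpolation=cv2.INTER_CUBIC)[...,::-1])
E
```

```text
time: 7.63
tcp_pos: [0.4361, 0.0998, 0.1156]
ee_rot: [-3.121, 0.037, -2.929]
wrist_force: [-11.5, 0.3, 32.2]
opening: 0.0002
```

View pics/s4.png

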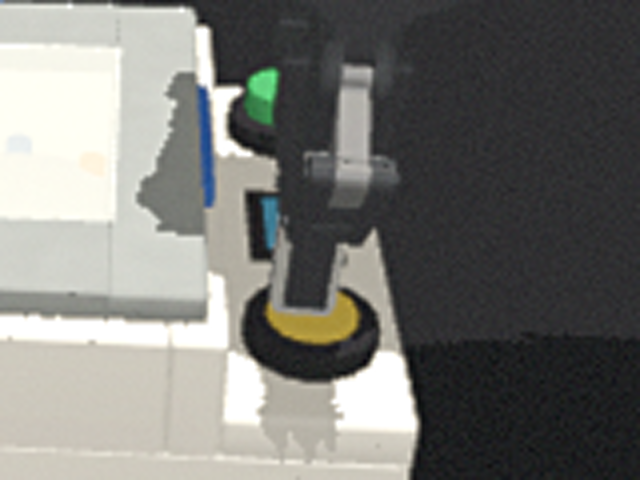

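The yellow key is sunk nearly level with its collar, the finger is on the key only, and the lid is shut. The force is a steady 32 N, so I'll keep holding.

```bash
python3 -m creep '{"dp":[[0,0,-0.0014],[0,0,-0.0014],[0,0,-0.0014],[0,0,-0.0014],[0,0,-0.0014],[0,0,-0.0014],[0,0,-0.0014],[0,0,-0.0014],[0,0,-0.0014],[0,0,-0.0014],[0,0,-0.0014],[0,0,-0.0014],[0,0,-0.0014],[0,0,-0.0014],[0,0,-0.0014],[0,0,-0.0014]],"yaw":[0,0,0,0,0,0,0,0,0,0,0,0,0,0,0,0],"fingers":[0,0,0,0,0,0,0,0,0,0,0,0,0,0,0,0]}'
```

```text
time: 9.02
tcp_pos: [0.4362, 0.0999, 0.1156]
ee_rot: [-3.116, 0.05, -2.926]
wrist_force: [-11.9, -0.2, 32.6]
opening: -0.0003
```

```bash
python3 -m creep '{"dp":[[0,0,-0.0014],[0,0,-0.0014],[0,0,-0.0014],[0,0,-0.0014],[0,0,-0.0014],[0,0,-0.0014],[0,0,-0.0014],[0,0,-0.0014],[0,0,-0.0014],[0,0,-0.0014],[0,0,-0.0014],[0,0,-0.0014],[0,0,-0.0014],[0,0,-0.0014],[0,0,-0.0014],[0,0,-0.0014]],"yaw":[0,0,0,0,0,0,0,0,0,0,0,0,0,0,0,0],"fingers":[0,0,0,0,0,0,0,0,0,0,0,0,0,0,0,0]}'
```

```text
time: 10.35
tcp_pos: [0.4362, 0.0999, 0.1157]
ee_rot: [-3.111, 0.063, -2.923]
wrist_force: [-12.1, -0.7, 32.1]
opening: -0.0
```

Held for 4.3 s from t = 6.05. Now I lift straight up and check.

```bash
python3 -m creep '{"dp":[[0,0,0.01],[0,0,0.02],[0,0,0.03],[-0.01,0.01,0.03],[-0.01,0.02,0.03],[-0.01,0.02,0.02],[0,0,0],[0,0,0]],"yaw":[0,0,0,0,0,0,0,0],"fingers":[0,0,0,0,0,0,0,0]}'
python3 - <<'E'
from h import *
c=cams.camera("side")
for k,v in masks(c["image"]).items():
    for a,ce in v:
        if k!="blue" and 200<a[4]<600: print(k,a,ce)
im=c["image"][110:290,200:440]
cv2.imwrite("pics/s5.png",cv2.resize(im,None,fx=3,fy=3,interpolation=cv2.INTER_CUBIC)[...,::-1])
E
```

```text
time: 11.02
tcp_pos: [0.4048, 0.1509, 0.2606]
ee_rot: [-3.111, 0.063, -2.926]
wrist_force: [0.5, 0.5, -1.9]
opening: 0.0001
yellow [346, 225, 25, 21, 394] [357.8, 235.7]
green [341, 177, 20, 15, 244] [350.4, 183.9]
```

View pics/s5.png

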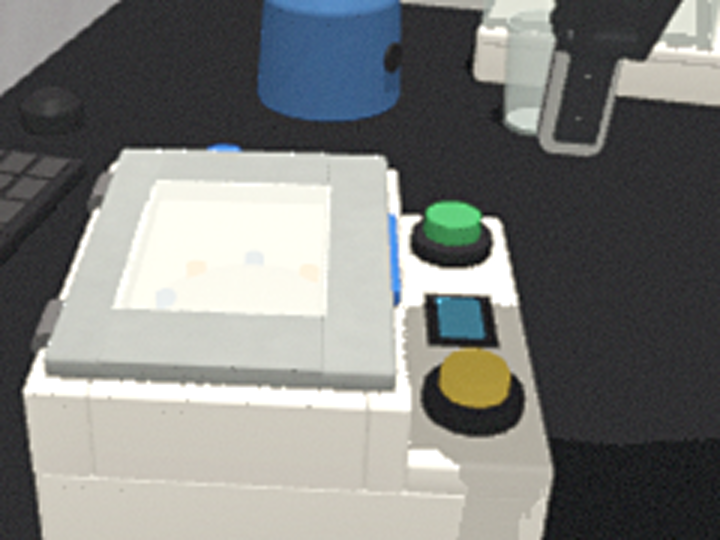

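The yellow key is up again at (475,380) in the crop, the green key is up and unmoved at (452,222), the lid is shut, and the gripper touches nothing. Handing in.

```bash
python3 -c "
from h import *
print(ctrl.job_done())"
```

```text
the job is handed in; nothing more can be done
None
```

The centrifuge lid is shut and the yellow short-spin key was held fully down for about 4.3 s without a break, then let up. I handed the job in at about 11 s.

- **Lid:** I pushed it shut with the closed fingers. They stopped at z = 0.143 m, the height of a shut lid, at about 40 N on the wrist. It was still shut in the last picture.
- **Yellow key:** From t = 6.05 to 10.35 s, readings were a steady 31–36 N with the fingertip at z ≈ 0.1156 m. The key stands at 0.116 m when fully down, and a picture showed it sunk. It came back up after release.
- **Green key:** Its position in the side view was unchanged (within 0.1 pixel) before and after, and nothing went near it.
- **Off plan:**
  - The first descent to the key drifted about 14 mm sideways. I corrected it before touching the key.
  - The first press peaked at 77 N, below the 120 N limit, then eased to about 8 N before the steady hold. I count the hold only from after that dip.
  - The tool tilted about 2.5° while holding.

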